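Re-file the prescription cases in the counter sorter

ROBOT

A 6-joint arm with a two-finger parallel gripper is mounted at the origin on the work surface. World frame = base frame: x ahead of the robot, y to its left, z up, the work surface at z = 0. Lengths are in m, angles in rad, forces in N, time in s.
With the tool pointing down it reaches from about 0.35 to 0.775 m from the base axis. Payload 5.5 kg.
Tool frame: the origin (TCP) lies at the very end of the fingers, on their centre line; the grasp point (between the pads) lies env.hold_point_z behind it (env.hold_point_z is the distance from the TCP to the grasp point, in m); z points along the fingers, y is the line along which they close (so a half turn about z gives the same grasp; the last joint's range is limited). The gripper opens to 85 mm and grips with 20 to 120 N. Pads are 22 mm wide; open, the fingers measure 114 mm over their backs; the gripper's body (76 mm by 85 mm) begins 54 mm behind the grasp point. The pads swing forward as they close: fully open they stand 13 mm farther back than shut.
Start: joints at [-1.267, 0.313, 0.046, 1.304, 0, 1.431], TCP at [0.247, -0.519, 0.231] pointing down, gripper open.
Joint ranges: [-2.76, 2.76], [-0.86, 1.69], [-1.03, 1.26], [-2.2, 2.34], [-1.47, 1.5], [-3.14, 3.14]. Speed limits (rad/s): [2.57, 2.57, 3.14, 3.14, 3.14, 3.14].

INTERFACE

Orientations are given as a unit quaternion [w, x, y, z].
In Python, from workcell import env gives the robot as it stands.
- The arm moves only by the tool carry_out, never from a script. Its argument "steps" is a list of rows, each a list of 3 entries, a list of its own where there are three numbers: the turn, a rotation vector about the tool's x, y, z in degrees, then the shift along the tool's x, y, z in cm, then the closure in counts, from 0 (fully open) to 255 (shut). A call has exactly 8 rows; each row is the pose to reach, as a shift and turn from the pose commanded when the call began, along the tool's axes at that moment; what a row does not reach only later rows make up. A row lasts 1/8 s, in which the tool goes at most 62.5 mm and 10.7 degrees, less where a joint would pass 70% of its speed; a pose out of reach is approached as far as the arm can. A call with a gripper value outside its range is refused whole. The fingers move at their own pace and stop on an object; "force" is the grip in N (left out, the last holds). Time passes only in rows, so rows that repeat a pose let the fingers close, or fill a call up. It gives the time, the measured TCP pose, the force, the opening and the grip force at its end, in the units of the state.
- env.get_state(): the state, without advancing time (a new reading comes with each control period).
- env.read_camera(name): name is "scene" or "top" or "wrist"; returns (picture, depth): 384x512x3 uint8, red, green, blue; 384x512 float32, m along the optical axis (not along the pixel's ray), 0 where there is no reading.
- env.get_calibration(name): a dict with "fx", "fy", "cx", "cy" (pixels), "origin" and "orientation" of the camera in the world. Camera axes: x right, y up, looking along -z (the intrinsics and any distortion apply to the point x, -y, -z); pixel columns grow to the right and rows downward; lengths in m; the calibration is good to about 2 mm. The wrist camera is an equidistant fisheye: a pixel r from the principal point sees the ray r / f radians off the axis. A picture is of the moment at which its call begins: read the wrist's pose just before it. get_calibration takes no time and is no camera call; for the wrist camera it gives the pose at the moment of the call.
- env.hand_in(): hands the job in; it is judged then, once.
The state is a dict: "clock": time; "joint_pos": joint angles; "qvel": joint speeds; "tau": joint torques, N m; "tcp_pos": TCP position; "orientation": TCP orientation; "wrist_force": force on the tool from outside, world axes, zero at the start; "ft_torque": the same for the moment, N m; "finger_gap": finger opening in m; "grip_force": force on a finger pad.
Only numpy, scipy, OpenCV 4.12 (cv2) and the standard library are available. Lean on these libraries where they do the work, as an engineer would, in place of code of your own. Each camera call takes 0.05 s, during which the arm holds its last target. There are 200 camera calls.

TASK

The blue prescription case has been filed in the red slot of the sorter by mistake. First move it to the empty slot with the blue end block, then take the red case from the sloping rest and stand it in the slot with the red end block. Both must stand upright on the slot floor, roughly centred along the slot; lower them in rather than letting them drop, let go, and leave the other things on the counter where they are.

Things in the scene. Friction and masses are not known exactly. Their poses are not given: they have to be found in the camera images.
- red_mid (a point): The red case, hard plastic, white label on both faces: 12 mm thick (x), 90 wide (y), 120 tall (z), 60 to 130 g. Point: its centre, 60 mm above its lower edge. Either way round is fine. It starts leaning on the rest, its top tilted 32 degrees from upright towards the rest's -x (to the robot's left); its upper 60 mm stick out free on both faces.
- blue_mid (a point): The blue case, same make: hard plastic, white label on both faces: 12 mm thick (x), 90 wide (y), 120 tall (z), 60 to 130 g. Point: its centre, 60 mm above its lower edge. Either way round is fine. At the start it stands upright in the red slot.
- slot_red (a point): The slot whose coloured end block is red. Point on the slot's floor, at the middle of the slot (floor is 6 mm above the table). Axes: x across the slot (from wall to wall), y along the slot towards its red block, z up. The red block (30 x 16 mm, 44 mm tall) stands with its centre 73 mm along +y from this point. Cases in neighbouring slots are 32 mm apart.
- slot_blue (a point): The slot whose coloured end block is blue. Point on the slot's floor, at the middle of the slot (floor is 6 mm above the table). Axes: x across the slot (from wall to wall), y along the slot towards its blue block, z up. The blue block (30 x 16 mm, 44 mm tall) stands with its centre 73 mm along +y from this point. Cases in neighbouring slots are 32 mm apart. Empty at the start.
- sorter: Fixed grey sorter, base 204 x 170 mm, 70 mm high; origin at the centre of its underside, z up. Four slots run along its y, 44 mm apart along its x; each 17 mm wide up to 56 mm above the table, flaring to 29 mm at 70 mm; 120 mm long, ends open. A coloured block (red, blue, green, yellow, any order) marks each +y end. White cartons 62 mm tall stand in the green and yellow slots.
- rest: Fixed aluminium rest for one case. Base 130 x 100 mm, origin at the centre of its underside, z up. Its sloping face looks towards its +x and up; the plate leans 32 degrees from upright, rising towards its -x, with a ledge at the foot. The plate's top is about 80 mm above the counter; the leaning case's top edge is about 137 mm above it.
Not all that is in view belongs to the job. Of the things shaped like the part that bears blue_mid, the blue one is meant. Of the things shaped like the part that bears red_mid, the red one is meant.

How it is judged:
On the way, in this order (a step that is already met when the one before it is completed fails the run):
1. the blue case stands in the blue slot, let go (x of blue_mid in the frame of slot_blue between -0.009 and 0.009 m and y of blue_mid in the frame of slot_blue between -0.03 and 0.03 m and z of blue_mid in the frame of slot_blue between 0.054 and 0.064 m and angle between blue_mid's own z axis and vertical below 0.15 rad and contact force between the fingers and blue below 0.05 N and linear speed of blue below 0.03 m/s), for 0.2 s.
2. the red case stands in the red slot, let go (x of red_mid in the frame of slot_red between -0.009 and 0.009 m and y of red_mid in the frame of slot_red between -0.03 and 0.03 m and z of red_mid in the frame of slot_red between 0.054 and 0.064 m and angle between red_mid's own z axis and vertical below 0.15 rad and contact force between the fingers and red below 0.05 N and linear speed of red below 0.03 m/s), for 0.2 s.
At the end, for the whole second after the job is handed in: Blue case in the blue slot, red case in the red slot: each centre within 9 mm of its slot's middle plane, 30 mm of its middle lengthwise and 54 to 64 mm above the slot floor (so resting on it), within 0.15 rad of upright, released and at rest (all of step 1 and all of step 2); the robot touches nothing.
It fails at once if a case is dropped (falls faster than 0.7 m/s out of the fingers) ((linear speed of red above 0.7 m/s and contact force between the fingers and red below 0.05 N) or (linear speed of blue above 0.7 m/s and contact force between the fingers and blue below 0.05 N)).
It fails at once if another thing on the counter is moved by more than 40 mm, or a small carton in the sorter by more than 30 mm (distance of any of carton_green, carton_yellow from where it was at the start of the episode above 0.03 m or distance of any of carton_a, carton_b, pills, mug, scissors from where it was at the start of the episode above 0.04 m).
It also fails if it takes over 72 s, if anything falls off the work surface, if the arm or the gripper's body presses on something with over 40 N, if the wrist force passes 120 N, or if a joint passes its speed limit or range.

## Working session

There is one attempt and no reset: what is moved stays moved. The work goes in short steps, Python scripts to look and compute and a tool call to move; the robot and the scene stay as the last step left them, time stands still between calls to the robot, and variables do not carry over. Pictures are saved under pics/ and viewed, at most 10 in all, crops included, and the job is handed in when it is done.

Besides the shell and the picture viewer there is one more tool, called after "Call:" as name([rows], argument=value, ...), one row to a line, values as JSON. carry_out: Moves the arm, as the interface text tells. Its arguments: {"type":"object","properties":{"steps":{"type":"array","items":{"type":"array"}},"force":{"type":"number"}},"required":["steps"]}

```bash
ls; mkdir -p pics
cat > h.py <<'E'
import numpy as np, cv2
from scipy.spatial.transform import Rotation as R
from workcell import env
def rot(q): return R.from_quat([q[1],q[2],q[3],q[0]])
def cloud(name):
    c=env.get_calibration(name); im,d=env.read_camera(name)
    v,u=np.mgrid[:384,:512]
    x=(u-c['cx'])/c['fx']; y=(v-c['cy'])/c['fy']
    P=np.stack([x*d,-y*d,-d],-1)
    W=rot(c['orientation']).apply(P.reshape(-1,3)).reshape(384,512,3)+np.array(c['origin'])
    W[d==0]=np.nan
    return im,d,W
E
python3 - <<'E'
from h import *
print(env.hold_point_z, env.get_state())
for n in('scene','top'):
    print(n,env.get_calibration(n)); im,d,W=cloud(n); np.savez(n,im=im,W=W); cv2.imwrite(f'pics/{n}.png',im[...,::-1])
a=[cv2.imread(f'pics/{n}.png') for n in('scene','top')]
E
```

```text
pics
0.0187 {'clock': 0.0, 'joint_pos': array([-1.26659376e+00,  3.14009567e-01,  4.49622720e-02,  1.30360200e+00,
       -4.32655623e-06,  1.43118852e+00]), 'qvel': array([ 0.00024649, -0.00026279,  0.00170382, -0.00055248, -0.00118599,
        0.00048314]), 'tau': array([ 2.30691339e-04, -4.80628002e+01,  2.98533225e+01,  1.95774453e-02,
       -2.12225450e-04, -7.56611030e-06]), 'tcp_pos': array([ 0.24672437, -0.51880054,  0.23039683]), 'orientation': array([-9.23169616e-04,  9.75479491e-01,  2.20088400e-01, -7.83170534e-05]), 'wrist_force': array([ 0.16807628,  0.29969075, -0.010572  ]), 'ft_torque': array([-0.02726239, -0.0126733 , -0.01887597]), 'grip_force': 0.0, 'finger_gap': 0.0855835300699344}
scene {'fx': 466.9289645240673, 'fy': 466.9289645240673, 'cx': 256.83888110446765, 'cy': 200.39350101700353, 'origin': array([1.02416104, 0.55155756, 0.73789321]), 'orientation': array([0.34382179, 0.14528892, 0.3777818 , 0.84732439])}
top {'fx': 417.92854889146537, 'fy': 417.92854889146537, 'cx': 254.78336011323972, 'cy': 186.42005905389962, 'origin': array([0.36511887, 0.05874531, 0.8863056 ]), 'orientation': array([-0.69536657, -0.06857784,  0.07300881,  0.71164045])}
```

View pics/top.png

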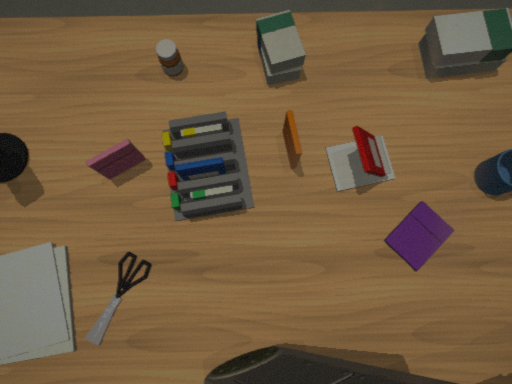

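View pics/scene.png

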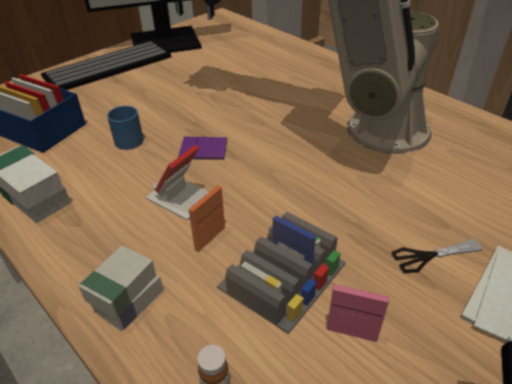

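The top view shows the sorter with its end blocks: yellow (167,139), blue (169,160), red (173,180), green (176,200). The blue case is at (200,168) in the red slot. Red-like things are the red case on the rest (368,150), an orange case standing (293,135) and a pink one (118,160). Only the one at (368,150) is red, leaning and on the rest. I'll confirm it in a crop while measuring.

Run:
```python
from h import *
t=np.load('top.npz');im,W=t['im'],t['W']
cv2.imwrite('pics/crop.png',cv2.resize(im[95:225,155:405,::-1],None,fx=3.2,fy=3.2,interpolation=cv2.INTER_CUBIC))
for n in('top','scene'):
    t=np.load(n+'.npz');im,W=t['im'],t['W']
    h=cv2.cvtColor(im,cv2.COLOR_RGB2HSV);H,S,V=[h[...,i].astype(int) for i in range(3)]
    reg=(W[...,2]>.02)&(W[...,2]<.2)
    for nm,m in dict(red=((H<5)|(H>174))&(S>170),blue=(H>105)&(H<125)&(S>150),yel=(H>20)&(H<32)&(S>170),green=(H>50)&(H<80)&(S>150)).items():
        m=(m&reg&(V>50)).astype(np.uint8)
        k,l,s,c=cv2.connectedComponentsWithStats(m)
        for i in range(1,k):
            if s[i,4]>20:
                p=W[l==i]; print(n,nm,c[i].round(),s[i,4],np.percentile(p,[3,50,97],axis=0).round(3).tolist())
```

```text
top red [366. 152.] 618 [[0.545, -0.206, 0.057], [0.581, -0.158, 0.13], [0.63, -0.139, 0.14]]
top red [172. 179.] 118 [[0.541, 0.214, 0.028], [0.554, 0.22, 0.049], [0.568, 0.228, 0.052]]
top blue [169. 159.] 92 [[0.585, 0.221, 0.042], [0.598, 0.227, 0.049], [0.612, 0.234, 0.052]]
top blue [199. 164.] 292 [[0.556, 0.115, 0.122], [0.565, 0.156, 0.126], [0.574, 0.197, 0.128]]
top yel [189. 132.] 97 [[0.642, 0.174, 0.057], [0.649, 0.185, 0.068], [0.657, 0.196, 0.071]]
top yel [166. 140.] 137 [[0.627, 0.227, 0.026], [0.639, 0.234, 0.049], [0.655, 0.243, 0.052]]
top green [198. 194.] 75 [[0.512, 0.155, 0.061], [0.519, 0.165, 0.068], [0.526, 0.174, 0.07]]
top green [175. 200.] 103 [[0.498, 0.207, 0.041], [0.511, 0.214, 0.049], [0.525, 0.22, 0.052]]
scene red [45. 86.] 233 [[0.63, -0.775, 0.083], [0.642, -0.667, 0.124], [0.676, -0.641, 0.131]]
scene red [31. 94.] 243 [[0.678, -0.759, 0.085], [0.69, -0.658, 0.123], [0.721, -0.626, 0.131]]
scene red [181. 159.] 207 [[0.547, -0.156, 0.105], [0.591, -0.145, 0.135], [0.631, -0.135, 0.14]]
scene red [321. 274.] 186 [[0.543, 0.217, 0.023], [0.559, 0.228, 0.047], [0.57, 0.233, 0.051]]
scene blue [69. 97.] 28 [[0.602, -0.67, 0.074], [0.61, -0.625, 0.099], [0.631, -0.616, 0.101]]
scene blue [308. 286.] 88 [[0.587, 0.224, 0.048], [0.599, 0.231, 0.05], [0.612, 0.238, 0.052]]
```

View pics/crop.png

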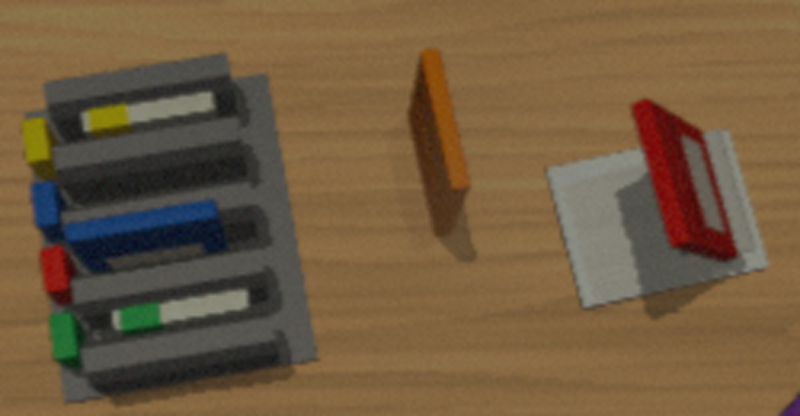

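The crop confirms it: the red case at crop (690,180) leans on the aluminium rest, and the other two are orange and pink. Next I'll get the exact frames.

```bash
cat >> h.py <<'E'
def hsv(im):
    h=cv2.cvtColor(im,cv2.COLOR_RGB2HSV); return [h[...,i].astype(int) for i in range(3)]
def rect(p):
    c,s,a=cv2.minAreaRect((p[:,:2]*1000).astype(np.float32)); return np.round(c,1),np.round(s,1),round(a,1)
E
python3 - <<'E'
from h import *
for n in('top','scene'):
    t=np.load(n+'.npz');im,W=t['im'],t['W'];H,S,V=hsv(im);z=W[...,2]
    near=lambda x,y,r:np.hypot(W[...,0]-x,W[...,1]-y)<r
    for nm,(x,y) in dict(yel=(.639,.234),blue=(.599,.228),red=(.555,.221),green=(.511,.214)).items():
        p=W[near(x,y,.03)&(z>.045)&(z<.056)&(S>120)]
        print(n,nm,len(p),rect(p),p.mean(0).round(3))
    p=W[near(.567,.15,.07)&(z>.12)&(z<.135)&(S>100)]; print('bluecase top',len(p),rect(p),p[:,2].mean())
    # sorter walls top
    p=W[near(.58,.15,.16)&(z>.063)&(z<.075)&(S<60)]; print('walls',len(p),rect(p))
    m=near(.59,-.16,.1)&(z>.06)&(z<.16)
    p=W[m]; red=((H<5)|(H>174))&(S>150)
    pr=W[m&red&(z>.128)]; print('redtop',len(pr),rect(pr),pr.mean(0))
    # plane ransac for face
    rng=np.random.default_rng(0);best=0
    for _ in range(500):
        a=p[rng.choice(len(p),3,0)];nn=np.cross(a[1]-a[0],a[2]-a[0]);nn/=np.linalg.norm(nn)+1e-12
        i=abs((p-a[0])@nn)<.002
        if i.sum()>best:best=i.sum();bi=i
    q=p[bi];c=q.mean(0);nn=np.linalg.svd(q-c)[2][2];nn*=np.sign(nn[2]);print('face',len(p),best,c.round(4),nn.round(3),'tilt',np.degrees(np.arcsin(nn[2])),'az',np.degrees(np.arctan2(nn[1],nn[0])))
E
```

```text
top yel 121 (array([632.9, 234.2]), array([47.6, 16.1]), 9.6) [0.639 0.235 0.049]
top blue 103 (array([598.9, 227.9]), array([59.4, 13.5]), 9.0) [0.599 0.228 0.049]
top red 121 (array([554.4, 222.3]), array([45.5, 38.9]), 46.1) [0.555 0.222 0.049]
top green 111 (array([518.8, 216.8]), array([43.8, 15.5]), 7.9) [0.512 0.215 0.05 ]
bluecase top 314 (array([565.9, 157. ]), array([12.7, 89.4]), 8.7) 0.12529132091683248
walls 3011 (array([586.4, 153.6]), array([195.6, 119.9]), 8.7)
redtop 326 (array([ 585.3, -150.6]), array([88.2, 16.7]), 10.3) [ 0.58342454 -0.1491657   0.13641891]
face 826 592 [ 0.5886 -0.1706  0.1078] [ 0.161 -0.823  0.544] tilt 32.975862675504835 az -78.94269917354359
scene yel 163 (array([633.1, 235.3]), array([47.8, 16.4]), 7.0) [0.639 0.237 0.049]
scene blue 124 (array([598.5, 230.6]), array([59.7, 14.8]), 8.8) [0.6   0.231 0.049]
scene red 121 (array([555. , 222.9]), array([31.8, 17.8]), 10.6) [0.556 0.224 0.049]
scene green 41 (array([520.9, 218.7]), array([38.2, 10.5]), 2.6) [0.515 0.218 0.05 ]
bluecase top 193 (array([565.8, 159.6]), array([12.7, 86.3]), 7.5) 0.12548049301582048
walls 2722 (array([589.6, 155. ]), array([196.8, 121. ]), 9.2)
redtop 185 (array([ 586.4, -145.2]), array([86.9, 10.6]), 11.5) [ 0.58712706 -0.14448838  0.13526718]
face 626 388 [ 0.5908 -0.1588  0.102 ] [ 0.165 -0.864  0.475] tilt 28.383097598122756 az -79.15939462374706
```

Call:
carry_out([
  [[0, 0, -9.2], [3.6, -2.95, 0], 0],
  [[0, 0, -18.4], [7.2, -5.9, 0], 0],
  [[0, 0, -27.6], [10.8, -8.85, 0], 0],
  [[0, 0, -36.8], [14.4, -11.8, 0], 0],
  [[0, 0, -46], [18, -14.75, 0], 0],
  [[0, 0, -55.2], [21.6, -17.7, 0], 0],
  [[0, 0, -64.4], [25.2, -20.65, 0], 0],
  [[0, 0, -73.4], [28.8, -23.6, 0], 0],
], force=40)

```text
clock: 1.1
tcp_pos: [0.4059, -0.181, 0.231]
orientation: [-0.0, 0.649, 0.761, -0.0]
wrist_force: [0.2, -0.1, -0.5]
finger_gap: 0.0855
grip_force: 0.0
```

```bash
cat >> h.py <<'E'
def go(p,yaw,tilt=0.):
    """turn/shift (tool axes, deg, cm) to TCP p; tool x at world yaw (deg), tool down, then turned by tilt about its x"""
    s=env.get_state(); T=rot(s['orientation'])
    D=R.from_euler('z',yaw,degrees=True)*R.from_euler('x',180+tilt,degrees=True)
    print('t',round(s['clock'],2),'tcp',s['tcp_pos'].round(4),'gap',round(s['finger_gap'],4),'F',np.round(s['wrist_force'],1),'j',s['joint_pos'].round(2))
    print('turn',(T.inv()*D).as_rotvec(degrees=True).round(1),'shift',(T.inv().apply(np.array(p)-s['tcp_pos'])*100).round(2))
E
python3 -c "
from h import *
go([.566,.157,.16],98.8)"
```

```text
t 1.1 tcp [ 0.4059 -0.181   0.231 ] gap 0.0855 F [ 0.2 -0.1 -0.5] j [-0.6   0.06 -0.27  1.24  0.    0.81]
turn [-0.  -0.   0.3] shift [30.84 21.16  7.11]
```

Call:
carry_out([
  [[0, 0, 0], [4.4, 3, 0], 60],
  [[0, 0, 0], [8.8, 6, 0], 60],
  [[0, 0, 0], [13.2, 9, 0], 60],
  [[0, 0, 0], [17.6, 12, 1], 60],
  [[0, 0, 0], [22, 15, 2], 60],
  [[0, 0, 0], [26.4, 18, 3], 60],
  [[0, 0, 0.3], [30.8, 21.2, 4], 60],
  [[0, 0, 0.3], [30.8, 21.2, 5], 60],
])

```text
clock: 2.1
tcp_pos: [0.5686, 0.1575, 0.1798]
orientation: [-0.0, 0.651, 0.759, -0.0]
wrist_force: [-0.0, -0.5, -0.1]
finger_gap: 0.0653
grip_force: 0.0
```

```bash
python3 -c "
from h import *
go([.566,.157,.082],98.8)
im,d=env.read_camera('wrist');cv2.imwrite('pics/w1.png',im[...,::-1])
im,d,W=cloud('top');cv2.imwrite('pics/t1.png',im[...,::-1])"
```

```text
t 2.1 tcp [0.5686 0.1575 0.1798] gap 0.0653 F [-0.  -0.5 -0.1] j [ 0.13  0.36 -0.01  1.2   0.    1.55]
turn [-0. -0. -0.] shift [-0.01 -0.26  9.78]
```

View pics/w1.png

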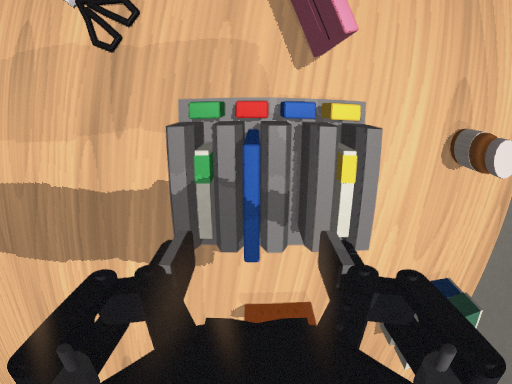

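The wrist view shows the blue case at column 252, between the fingers and parallel to them, with the blue slot (295,190) empty. I'll descend and grip.

Call:
carry_out([
  [[0, 0, 0], [0, -0.3, 2], 60],
  [[0, 0, 0], [0, -0.3, 4.5], 60],
  [[0, 0, 0], [0, -0.3, 7], 60],
  [[0, 0, 0], [0, -0.3, 9.2], 60],
  [[0, 0, 0], [0, -0.3, 9.7], 60],
  [[0, 0, 0], [0, -0.3, 9.7], 140],
  [[0, 0, 0], [0, -0.3, 9.7], 255],
  [[0, 0, 0], [0, -0.3, 9.7], 255],
], force=40)

```text
clock: 3.2
tcp_pos: [0.5656, 0.1539, 0.0854]
orientation: [0.001, 0.653, 0.758, 0.001]
wrist_force: [-4.2, -0.5, 14.4]
finger_gap: 0.0116
grip_force: 40.7
```

Call:
carry_out([
  [[0, 0, 0], [0, 0, 0], 255],
  [[0, 0, 0], [0, 0, 0], 255],
  [[0, 0, 0], [0, 0, 0], 255],
  [[0, 0, 0], [0, 0, -0.5], 255],
  [[0, 0, 0], [0, 0, -1], 255],
  [[0, 0, 0], [0, 0, -1.5], 255],
  [[0, 0, 0], [0, 0, -2], 255],
  [[0, 0, 0], [0, 0, -2], 255],
])

```text
clock: 4.2
tcp_pos: [0.5653, 0.1539, 0.1048]
orientation: [0.0, 0.653, 0.758, 0.0]
wrist_force: [-0.0, 0.3, -0.4]
finger_gap: 0.0111
grip_force: 39.1
```

Call:
carry_out([
  [[0, 0, 0], [0, 0, -2], 255],
  [[0, 0, 0], [0, 0, -4.5], 255],
  [[0, 0, 0], [0, 0, -6.5], 255],
  [[0, 0, 0], [0, 0, -6.5], 255],
  [[0, 0, 0], [0, 1.5, -6.5], 255],
  [[0, 0, 0], [0, 3, -6.5], 255],
  [[0, 0, 0], [0, 4.4, -6.5], 255],
  [[0, 0, 0], [0, 4.4, -6.5], 255],
])

```text
clock: 5.2
tcp_pos: [0.6084, 0.1603, 0.1676]
orientation: [-0.001, 0.653, 0.758, -0.001]
wrist_force: [0.1, -0.8, -1.1]
finger_gap: 0.0118
grip_force: 39.2
```

Run:
```python
from h import *
go([.6088,.158,.085],98.8)
c=env.get_calibration('wrist')
im,d=env.read_camera('wrist');cv2.imwrite('pics/w2.png',im[...,::-1])
im,d,W=cloud('top');H,S,V=hsv(im);z=W[...,2]
m=(H>105)&(H<125)&(S>120)&(z>.16)
p=W[m];print(len(p),rect(p),np.percentile(p[:,2],[2,50,98]))
```

```text
t 5.2 tcp [0.6084 0.1603 0.1676] gap 0.0118 F [ 0.1 -0.8 -1.1] j [ 0.13  0.44  0.08  1.21 -0.    1.55]
turn [-0.1  0.  -0.3] shift [-0.24  0.02  8.26]
32 (array([614. , 121.5]), array([11.5,  4.9]), 18.3) [0.16229944 0.19964464 0.20926271]
```

View pics/w2.png

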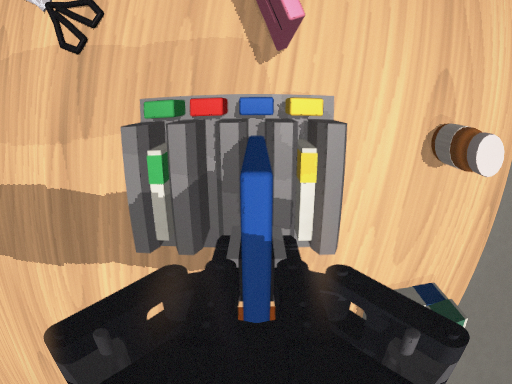

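The held case (columns 243-272) is centred on the blue block (240-273) and on the empty slot. I'll lower it.

Call:
carry_out([
  [[0, 0, -0.3], [-0.2, 0, 1.5], 255],
  [[0, 0, -0.3], [-0.2, 0, 3], 255],
  [[0, 0, -0.3], [-0.2, 0, 4.5], 255],
  [[0, 0, -0.3], [-0.2, 0, 6], 255],
  [[0, 0, -0.3], [-0.2, 0, 7.2], 255],
  [[0, 0, -0.3], [-0.2, 0, 7.7], 255],
  [[0, 0, -0.3], [-0.2, 0, 8], 255],
  [[0, 0, -0.3], [-0.2, 0, 8.1], 255],
])

```text
clock: 6.3
tcp_pos: [0.609, 0.1585, 0.0885]
orientation: [0.0, 0.651, 0.759, 0.0]
wrist_force: [-0.6, 0.4, -1.0]
finger_gap: 0.0116
grip_force: 39.2
```

Call:
carry_out([
  [[0, 0, 0], [0, 0, 0.1], 255],
  [[0, 0, 0], [0, 0, 0.1], 255],
  [[0, 0, 0], [0, 0, 0.1], 200],
  [[0, 0, 0], [0, 0, 0.1], 140],
  [[0, 0, 0], [0, 0, 0.1], 120],
  [[0, 0, 0], [0, 0, 0.1], 100],
  [[0, 0, 0], [0, 0, 0.1], 100],
  [[0, 0, 0], [0, 0, 0.1], 100],
])

```text
clock: 7.3
tcp_pos: [0.6087, 0.1584, 0.0872]
orientation: [0.0, 0.651, 0.759, -0.0]
wrist_force: [0.4, -0.2, -0.1]
finger_gap: 0.052
grip_force: 0.0
```

Call:
carry_out([
  [[0, 0, 0], [0, 0, -1], 100],
  [[0, 0, 0], [0, 0, -4], 100],
  [[0, 0, 0], [0, 0, -8], 100],
  [[0, 0, 0], [0, 0, -12], 60],
  [[0, 0, 0], [0, 0, -16], 60],
  [[0, 0, 0], [0, 0, -18], 60],
  [[0, 0, 0], [0, 0, -18], 60],
  [[0, 0, 0], [0, 0, -18], 60],
])

```text
clock: 8.3
tcp_pos: [0.6084, 0.1584, 0.2665]
orientation: [-0.0, 0.651, 0.759, -0.0]
wrist_force: [0.4, 0.9, -0.8]
finger_gap: 0.0653
grip_force: 0.0
```

Run:
```python
from h import *
go([.580,-.118,.182],191,32); go([.580,-.10,.25],191,0)
im,d,W=cloud('scene');H,S,V=hsv(im);z=W[...,2]
m=(H>105)&(H<125)&(S>100)&(z>.115)&(z<.14)&(abs(W[...,0]-.6)<.1)&(abs(W[...,1]-.15)<.1)
p=W[m];print(len(p),rect(p),np.median(p[:,2]))
```

```text
t 8.3 tcp [0.6084 0.1584 0.2665] gap 0.0653 F [ 0.4  0.9 -0.8] j [ 0.13  0.42  0.28  1.44 -0.    1.54]
turn [ 24.7 -25.7 -89.5] shift [-26.87  -7.04   8.46]
t 8.3 tcp [0.6084 0.1584 0.2665] gap 0.0653 F [ 0.4  0.9 -0.8] j [ 0.13  0.42  0.28  1.44 -0.    1.54]
turn [ -0.1  -0.  -92.2] shift [-25.1   -6.77   1.66]
204 (array([608.1, 163.8]), array([13.5, 86.6]), 7.8) 0.12520075279737225
```

Blue is in place: top at 0.125 m, about 5 mm off centre along the slot. Now to the red case.

Call:
carry_out([
  [[0, 0, -10.3], [-3, -0.8, 0], 40],
  [[0, 0, -20.6], [-6, -1.6, 0], 40],
  [[0, 0, -30.9], [-9, -2.5, 0], 40],
  [[0, 0, -41.2], [-12, -3.3, 0], 40],
  [[0, 0, -51.5], [-15, -4.1, 0], 40],
  [[0, 0, -61.8], [-18.4, -5, 0.5], 40],
  [[0, 0, -72.1], [-21.8, -5.9, 1], 40],
  [[0, 0, -82.4], [-25.1, -6.8, 1.5], 40],
])

```text
clock: 9.35
tcp_pos: [0.5791, -0.1009, 0.2506]
orientation: [-0.001, -0.014, 1.0, 0.0]
wrist_force: [-0.7, 0.0, 0.5]
finger_gap: 0.0719
grip_force: 0.0
```

Run:
```python
from h import *
go([.580,-.118,.182],191,32)
```

```text
t 9.35 tcp [ 0.5791 -0.1009  0.2506] gap 0.0719 F [-0.7  0.   0.5] j [-0.31  0.34  0.13  1.36 -0.   -0.34]
turn [32.  -2.8 -9.2] shift [-0.06 -1.71  6.86]
```

Call:
carry_out([
  [[8, -0.7, -2.3], [0, 0, 0], 40],
  [[16, -1.4, -4.6], [0, -0.5, 1], 40],
  [[24, -2.1, -6.9], [0, -1, 2.5], 40],
  [[32, -2.8, -9.2], [0, -1.7, 4], 40],
  [[32, -2.8, -9.2], [0, -1.7, 5.5], 40],
  [[32, -2.8, -9.2], [0, -1.7, 6.8], 40],
  [[32, -2.8, -9.2], [0, -1.7, 6.8], 40],
  [[32, -2.8, -9.2], [0, -1.7, 6.8], 40],
])

```text
clock: 10.35
tcp_pos: [0.5811, -0.1179, 0.185]
orientation: [0.027, -0.088, 0.957, -0.275]
wrist_force: [0.4, 0.7, 0.2]
finger_gap: 0.0719
grip_force: 0.0
```

Run:
```python
from h import *
go([.5904,-.1697,.097],191,32)
im,d=env.read_camera('wrist');cv2.imwrite('pics/w3.png',im[...,::-1])
```

```text
t 10.35 tcp [ 0.5811 -0.1179  0.185 ] gap 0.0719 F [0.4 0.7 0.2] j [-0.08  0.27 -0.24  0.89 -0.54 -0.31]
turn [-0.1 -0.  -0.4] shift [ 0.08  0.21 10.25]
```

View pics/w3.png

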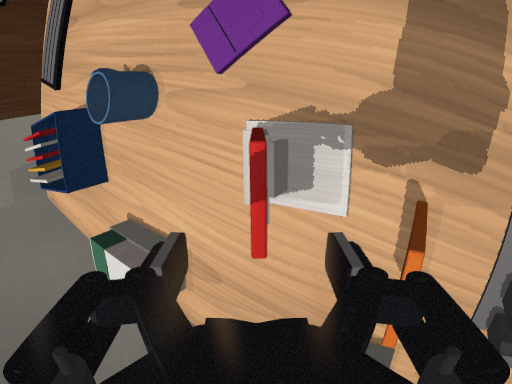

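The wrist view shows the red case edge-on at column 258, columns 250-268, centred between the fingers and parallel. The orange case (405,280) is well outside. I'll advance and grip.

Call:
carry_out([
  [[0, 0, -0.4], [0.1, 0.2, 2], 40],
  [[0, 0, -0.4], [0.1, 0.2, 4.5], 40],
  [[0, 0, -0.4], [0.1, 0.2, 7], 40],
  [[0, 0, -0.4], [0.1, 0.2, 9], 40],
  [[0, 0, -0.4], [0.1, 0.2, 9.9], 40],
  [[0, 0, -0.4], [0.1, 0.2, 9.9], 40],
  [[0, 0, -0.4], [0.1, 0.2, 9.9], 140],
  [[0, 0, -0.4], [0.1, 0.2, 9.9], 200],
])

```text
clock: 11.4
tcp_pos: [0.5897, -0.1669, 0.1003]
orientation: [0.027, -0.093, 0.956, -0.275]
wrist_force: [-0.7, -0.5, 0.1]
finger_gap: 0.0365
grip_force: 0.0
```

Call:
carry_out([
  [[0, 0, 0], [0, 0, 0], 255],
  [[0, 0, 0], [0, 0, 0], 255],
  [[0, 0, 0], [0, 0, 0], 255],
  [[0, 0, 0], [0, 0, -0.5], 255],
  [[0, 0, 0], [0, 0, -1], 255],
  [[0, 0, 0], [0, 0, -2], 255],
  [[0, 0, 0], [0, 0, -3], 255],
  [[0, 0, 0], [0, 0, -3], 255],
])

```text
clock: 12.4
tcp_pos: [0.5865, -0.1519, 0.1256]
orientation: [0.027, -0.093, 0.956, -0.276]
wrist_force: [1.0, -2.1, 3.2]
finger_gap: 0.0117
grip_force: 40.1
```

Run:
```python
from h import *
go([.58,-.12,.26],188.8,0)
```

```text
t 12.4 tcp [ 0.5865 -0.1519  0.1256] gap 0.0117 F [ 1.  -2.1  3.2] j [-0.14  0.32 -0.34  0.71 -0.53 -0.38]
turn [-32.2   0.6   2.2] shift [  0.03  -4.4  -13.11]
```

Call:
carry_out([
  [[0, 0, 0], [0, 0, -2.5], 255],
  [[0, 0, 0], [0, 0, -5], 255],
  [[0, 0, 0], [0, -0.5, -7.5], 255],
  [[-7, 0, 0], [0, -1.5, -9.5], 255],
  [[-14, 0.2, 0.7], [0, -2.5, -11.5], 255],
  [[-21, 0.4, 1.4], [0, -3.5, -13], 255],
  [[-28, 0.5, 2], [0, -4.4, -13], 255],
  [[-32.2, 0.6, 2.2], [0, -4.4, -13], 255],
])

```text
clock: 13.4
tcp_pos: [0.5804, -0.1207, 0.258]
orientation: [-0.0, -0.076, 0.997, 0.003]
wrist_force: [-0.3, 0.4, -1.7]
finger_gap: 0.0113
grip_force: 40.0
```

Run:
```python
from h import *
go([.566,.153,.26],98.8,0)
```

```text
t 13.4 tcp [ 0.5804 -0.1207  0.258 ] gap 0.0113 F [-0.3  0.4 -1.7] j [-0.34  0.35  0.16  1.39  0.01 -0.5 ]
turn [ 0.3 -0.3 89.9] shift [-2.720e+00  2.727e+01 -2.000e-02]
```

Call:
carry_out([
  [[0, 0, 10.3], [-0.3, 3.4, 0], 255],
  [[0, 0, 20.6], [-0.7, 6.8, 0], 255],
  [[0, 0, 30.9], [-1, 10.2, 0], 255],
  [[0, 0, 41.2], [-1.4, 13.6, 0], 255],
  [[0, 0, 51.5], [-1.7, 17, 0], 255],
  [[0, 0, 61.8], [-2, 20.4, 0], 255],
  [[0, 0, 72.1], [-2.4, 23.8, 0], 255],
  [[0, 0, 82.4], [-2.7, 27.3, 0], 255],
])

```text
clock: 14.4
tcp_pos: [0.5642, 0.1554, 0.2574]
orientation: [-0.002, 0.601, 0.799, 0.0]
wrist_force: [0.1, 0.2, -2.0]
finger_gap: 0.0116
grip_force: 39.9
```

Run:
```python
from h import *
go([.566,.153,.18],98.8,0)
```

```text
t 14.4 tcp [0.5642 0.1554 0.2574] gap 0.0116 F [ 0.1  0.2 -2. ] j [0.13 0.33 0.13 1.38 0.   1.42]
turn [-0.2 -0.2  7.3] shift [-0.32  0.13  7.74]
```

Call:
carry_out([
  [[0, 0, 4], [-0.2, 0.1, 0], 255],
  [[0, 0, 7.3], [-0.3, 0.1, 0], 255],
  [[0, 0, 7.3], [-0.3, 0.1, 2], 255],
  [[0, 0, 7.3], [-0.3, 0.1, 4], 255],
  [[0, 0, 7.3], [-0.3, 0.1, 6], 255],
  [[0, 0, 7.3], [-0.3, 0.1, 7], 255],
  [[0, 0, 7.3], [-0.3, 0.1, 7], 255],
  [[0, 0, 7.3], [-0.3, 0.1, 7], 255],
])

```text
clock: 15.4
tcp_pos: [0.5671, 0.1513, 0.1894]
orientation: [-0.001, 0.649, 0.761, 0.001]
wrist_force: [-0.1, 0.3, -0.8]
finger_gap: 0.0116
grip_force: 39.9
```

Run:
```python
from h import *
go([.566,.153,.085],98.8,0)
im,d=env.read_camera('wrist');cv2.imwrite('pics/w4.png',im[...,::-1])
```

```text
t 15.4 tcp [0.5671 0.1513 0.1894] gap 0.0116 F [-0.1  0.3 -0.8] j [ 0.12  0.35 -0.    1.22  0.    1.53]
turn [ 0.  -0.1  0.3] shift [ 0.16 -0.08 10.44]
```

View pics/w4.png

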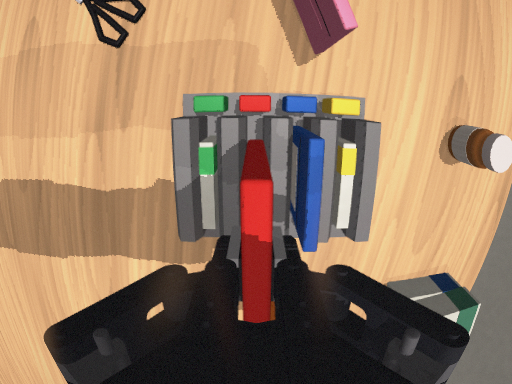

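The red case (240-272) lines up with the red block (240-271) and its empty slot. Blue stands in its own slot at columns 293-322. I'll lower it carefully.

Call:
carry_out([
  [[0, 0, 0.3], [0.1, -0.1, 1.5], 255],
  [[0, 0, 0.3], [0.1, -0.1, 3], 255],
  [[0, 0, 0.3], [0.1, -0.1, 4.5], 255],
  [[0, 0, 0.3], [0.1, -0.1, 6], 255],
  [[0, 0, 0.3], [0.1, -0.1, 7.5], 255],
  [[0, 0, 0.3], [0.1, -0.1, 8.7], 255],
  [[0, 0, 0.3], [0.1, -0.1, 9.5], 255],
  [[0, 0, 0.3], [0.1, -0.1, 9.8], 255],
])

```text
clock: 16.45
tcp_pos: [0.5654, 0.1521, 0.0903]
orientation: [-0.001, 0.651, 0.759, 0.0]
wrist_force: [-0.6, 0.5, -1.0]
finger_gap: 0.011
grip_force: 40.0
```

Call:
carry_out([
  [[0, 0, 0], [0, 0, 0.1], 255],
  [[0, 0, 0], [0, 0, 0.2], 255],
  [[0, 0, 0], [0, 0, 0.3], 255],
  [[0, 0, 0], [0, 0, 0.3], 255],
  [[0, 0, 0], [0, 0, 0.3], 255],
  [[0, 0, 0], [0, 0, 0.3], 255],
  [[0, 0, 0], [0, 0, 0.3], 255],
  [[0, 0, 0], [0, 0, 0.3], 255],
])

```text
clock: 17.45
tcp_pos: [0.5655, 0.1521, 0.0878]
orientation: [-0.001, 0.651, 0.759, 0.0]
wrist_force: [-0.2, 0.4, -1.3]
finger_gap: 0.0114
grip_force: 40.0
```

Not touching yet. I'll go down a little further until the force rises.

Call:
carry_out([
  [[0, 0, 0], [0, 0, 0.05], 255],
  [[0, 0, 0], [0, 0, 0.1], 255],
  [[0, 0, 0], [0, 0, 0.15], 255],
  [[0, 0, 0], [0, 0, 0.2], 255],
  [[0, 0, 0], [0, 0, 0.25], 255],
  [[0, 0, 0], [0, 0, 0.25], 255],
  [[0, 0, 0], [0, 0, 0.25], 255],
  [[0, 0, 0], [0, 0, 0.25], 255],
])

```text
clock: 18.45
tcp_pos: [0.5655, 0.1522, 0.0853]
orientation: [-0.001, 0.651, 0.759, 0.0]
wrist_force: [-1.0, -0.5, -0.8]
finger_gap: 0.0112
grip_force: 40.0
```

Run:
```python
from h import *
for n in('scene','top'):
    im,d,W=cloud(n);H,S,V=hsv(im);z=W[...,2]
    a=(abs(W[...,0]-.58)<.1)&(abs(W[...,1]-.15)<.1)&(S>110)&(z>.1)&(z<.16)
    for nm,m in dict(red=(H<5)|(H>174),blue=(H>105)&(H<125)).items():
        p=W[a&m];
        if len(p)>9: print(n,nm,len(p),rect(p),np.percentile(p[:,2],[50,90,97]).round(4))
```

```text
scene red 272 (array([563.3, 156.4]), array([17.1, 84.6]), 3.4) [0.1209 0.1282 0.1289]
scene blue 179 (array([608.3, 163.7]), array([12.8, 87.5]), 7.5) [0.125  0.1267 0.1275]
top red 56 (array([571.6, 114.1]), array([11.6, 11.6]), 8.9) [0.1264 0.1289 0.1294]
top blue 43 (array([614.1, 121.2]), array([11.7,  9. ]), 1.5) [0.1244 0.1266 0.1271]
```

Red's top is about 2 mm above blue's, so it needs about 2 mm more, then release with a small opening.

Call:
carry_out([
  [[0, 0, 0], [0, 0, 0.05], 255],
  [[0, 0, 0], [0, 0, 0.1], 255],
  [[0, 0, 0], [0, 0, 0.15], 255],
  [[0, 0, 0], [0, 0, 0.2], 255],
  [[0, 0, 0], [0, 0, 0.2], 255],
  [[0, 0, 0], [0, 0, 0.2], 255],
  [[0, 0, 0], [0, 0, 0.2], 255],
  [[0, 0, 0], [0, 0, 0.2], 255],
])

```text
clock: 19.55
tcp_pos: [0.5655, 0.1522, 0.0834]
orientation: [-0.001, 0.651, 0.759, 0.0]
wrist_force: [-0.6, 0.0, 0.1]
finger_gap: 0.0117
grip_force: 40.1
```

Call:
carry_out([
  [[0, 0, 0], [0, 0, 0], 220],
  [[0, 0, 0], [0, 0, 0], 205],
  [[0, 0, 0], [0, 0, 0], 190],
  [[0, 0, 0], [0, 0, 0], 185],
  [[0, 0, 0], [0, 0, 0], 185],
  [[0, 0, 0], [0, 0, 0], 185],
  [[0, 0, 0], [0, 0, 0], 185],
  [[0, 0, 0], [0, 0, 0], 185],
])

```text
clock: 20.55
tcp_pos: [0.5655, 0.1522, 0.0833]
orientation: [-0.001, 0.651, 0.759, 0.0]
wrist_force: [-0.3, 0.0, -0.3]
finger_gap: 0.0234
grip_force: 0.0
```

Call:
carry_out([
  [[0, 0, 0], [0, 0, -1], 185],
  [[0, 0, 0], [0, 0, -3], 185],
  [[0, 0, 0], [0, 0, -5], 185],
  [[0, 0, 0], [0, 0, -8], 185],
  [[0, 0, 0], [0, 0, -11], 185],
  [[0, 0, 0], [0, 0, -14], 185],
  [[0, 0, 0], [0, 0, -16], 185],
  [[0, 0, 0], [0, 0, -16], 185],
])

```text
clock: 21.55
tcp_pos: [0.5668, 0.152, 0.2458]
orientation: [0.001, 0.651, 0.759, 0.002]
wrist_force: [0.1, 0.1, -0.1]
finger_gap: 0.0236
grip_force: 0.0
```

Run:
```python
from h import *
for n in('scene','top'):
    im,d,W=cloud(n);H,S,V=hsv(im);z=W[...,2]
    cv2.imwrite(f'pics/end_{n}.png',im[...,::-1])
    a=(abs(W[...,0]-.58)<.1)&(abs(W[...,1]-.15)<.1)&(S>110)&(z>.11)&(z<.14)
    for nm,m in dict(red=(H<5)|(H>174),blue=(H>105)&(H<125)).items():
        p=W[a&m];
        if len(p)>9: print(n,nm,len(p),rect(p),np.percentile(p[:,2],[50,90,97]).round(4))
```

```text
scene red 392 (array([565.9, 154.7]), array([13.9, 88.2]), 8.6) [0.1241 0.1264 0.1271]
scene blue 212 (array([608.6, 163.3]), array([12.6, 86.5]), 8.7) [0.1255 0.1267 0.1274]
top red 109 (array([571.2, 121.5]), array([12.4, 26.2]), 6.4) [0.1253 0.1271 0.128 ]
top blue 105 (array([613.7, 129.7]), array([11.7, 25.4]), 10.8) [0.1246 0.1266 0.1281]
```

View pics/end_scene.png

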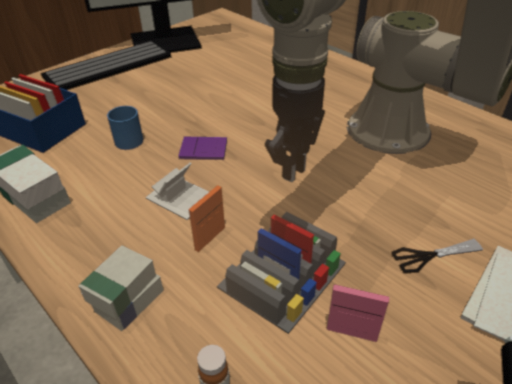

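The final view shows the red case (292,235) in the red slot and blue (279,252) in the blue slot. Their tops are at equal height, the rest is empty, the other things are unmoved and the gripper is clear. I'll hand in.

```bash
python3 -c "
from h import *
print(env.hand_in())"
```

```text
the job is handed in; nothing more can be done
None
```

The job is handed in (no verdict was shown): by the last camera check, blue stands in the blue slot and red in the red slot, both upright and released, and the other things are where they were.

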